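# Put away the microscope parts

### The arm

A 6-joint arm with a two-finger parallel gripper is mounted at the origin on the work surface. World frame = base frame: x ahead of the robot, y to its left, z up, the work surface at z = 0. Lengths are in m, angles in degrees, forces in N, time in s.
With the tool pointing down it reaches from about 0.375 to 0.975 m from the base axis. Payload 3.8 kg.
Tool frame: the origin (TCP) lies midway between the tips of the shut fingers; the grasp point (between the pads) lies 19 mm behind it; z points along the fingers, y is the line along which they close (so a half turn about z gives the same grasp; the last joint's range is limited). The gripper opens to 88 mm and grips with 3 to 60 N. Pads are 18 mm wide; open, the fingers measure 123 mm over their backs; the gripper's body (75 mm by 187 mm) begins 45 mm behind the grasp point.
Start: joints at [-2.114, 15.12, 91.902, -0, 72.978, -2.114], TCP at [0.675, -0, 0.239] pointing down, gripper open.
Joint ranges: [-150.88, 150.88], [-54.13, 125.18], [17.81, 147.31], [-75.09, 255.09], [0, 152.58], [-146.25, 146.25]. Speed limits (degrees/s): [147.25, 147.25, 180, 180, 180, 180].

### API

Orientations are given as a 3x3 rotation matrix whose columns are the frame's x, y, z axes.
In Python, from rig import sensors, cams, ticket gives the robot as it stands.
- The arm moves only by the tool drive_tool, never from a script. Its argument "targets" is a list that holds one entry, the list of rows, each a list of 4 numbers: the shift along the tool's x, y, z in units of 40 mm (1.0 is 40 mm), then the turn about the tool's z in units of 8 degrees (1.0 is 8 degrees). A call has 1 to 12 rows; each row is the pose to reach, as a shift and turn from the pose commanded when the call began, along the tool's axes at that moment; what a row does not reach only later rows make up. A row lasts 1/8 s, in which the tool goes at most 62.5 mm and 10.7 degrees, less where a joint would pass 70% of its speed; a pose out of reach is approached as far as the arm can. A call with a gripper value outside its range is refused whole. "hand" is the finger opening in mm, from 0 to 88.1, set as the call begins (left out, the last holds). The fingers move at their own pace and stop on an object; "grip_force" is the grip in N (left out, the last holds). Time passes only in rows, so rows that repeat a pose let the fingers close. It gives the time, the measured TCP pose, the force, the opening and the grip force at its end, in the units of the state.
- sensors.get_state(): the state, without advancing time (a new reading comes with each control period).
- cams.snapshot(name): name is "scene" or "side" or "wrist"; returns (picture, depth): 384x512x3 uint8, blue, green, red; 384x512 float32, m along the optical axis (not along the pixel's ray), 0 where there is no reading.
- cams.camera_params(name): a dict with "intrinsics" (3x3 intrinsics, pixels), "k1" (the pictures are not rectified: a ray, as slopes to the right and down, at radius r is drawn at 1 + k1 r^2 times it, then the intrinsics apply), "R" (3x3) and "t" (3): a world point X has camera coordinates R X + t. Camera axes: x right, y down, z forward; pixel columns grow to the right and rows downward; lengths in m; the calibration is good to about 2 mm. A picture is of the moment at which its call begins: read the wrist's pose just before it. camera_params takes no time and is no camera call; for the wrist camera it gives the pose at the moment of the call.
- ticket.finish_job(): hands the job in; it is judged then, once.
The state is a dict: "clock": time; "qpos": joint angles; "joint_velocities": joint speeds; "joint_torque": joint torques, N m; "position": TCP position; "ee_rot": TCP orientation; "wrist_force": force on the tool from outside, world axes, zero at the start; "wrist_torque": the same for the moment, N m; "gripper_width": finger opening in m; "grasp_force": force on a finger pad.
Only numpy, scipy, OpenCV 4.12 (cv2) and the standard library are available. Lean on these libraries where they do the work, as an engineer would, in place of code of your own. Each camera call takes 0.05 s, during which the arm holds its last target. There are 200 camera calls.

### The job

Tidy the parts left beside the microscope into their blue trays: stand one objective upright, nose up, in each of the two bays of the divided tray, lay both sample mounts side by side in the round dish with their samples facing up, and lay the compression cell flat and lengthwise in the undivided rectangular tray. Everything must rest on its tray's floor, and the mouse and the amber bottle are to stay where they are.

Things in the scene. Friction and masses are not known exactly. Their poses are not given: they have to be found in the camera images.
- objective_a_mid (a point): First microscope objective, identical to the other one: a steel barrel with two thin black bands, standing on its flat end with its narrow nose and lens pointing up. Diameter 32 from the foot to 34 mm up, then tapering to a 16 mm nose; 48 mm high; about 130 g. This point is on its axis, half-way up (24 mm above the foot); z points up through the nose, yaw means nothing.
- objective_b_mid (a point): Second microscope objective, identical to the other one: a steel barrel with two thin black bands, standing on its flat end with its narrow nose and lens pointing up. Diameter 32 from the foot to 34 mm up, then tapering to a 16 mm nose; 48 mm high; about 130 g. This point is on its axis, half-way up (24 mm above the foot); z points up through the nose, yaw means nothing.
- mount_a_mid (a point): First sample mount, identical to the other one: an upright black resin cylinder, diameter 30 mm, 22 mm high, with a small bright metal sample (14 x 10 mm) flush in its top face; about 40 g. This point is on its axis, half-way up (11 mm above its underside); z points up through the sample.
- mount_b_mid (a point): Second sample mount, identical to the other one: an upright black resin cylinder, diameter 30 mm, 22 mm high, with a small bright metal sample (14 x 10 mm) flush in its top face; about 40 g. This point is on its axis, half-way up (11 mm above its underside); z points up through the sample.
- cell_mid (a point): Compression cell: a bare aluminium bar, 26 mm along its x, 76 mm along its y, 22 mm high, with a dark thumbscrew (diameter 16, 4 mm high) on top near each end, 28 mm from the middle, and a small window between them; about 150 g. This point is the centre of the bar, 11 mm above its underside; z points up. It is easily held across its 26 mm width at the middle.
- bay_tray: Divided tray, blue, fixed to the bench: 68 mm along its x, 132 mm along its y, 12 mm high, walls 4 mm, floor 4 mm thick. A 4 mm wall as high as the rim divides it half-way along y into two bays, each 60 x 60 mm inside, centred 32 mm to +y and 32 mm to -y of the origin. Origin: centre of the underside, on the bench; z up.
- cell_tray: Undivided rectangular tray, blue, fixed to the bench: 68 mm along its x, 118 mm along its y, 12 mm high, walls 4 mm, floor 4 mm thick; inside 60 x 110 mm. Origin: centre of the underside, on the bench; z up.
- dish: Round dish, blue, fixed to the bench: outer diameter 128, inside 120 mm, 12 mm high, floor 4 mm thick. Origin: centre of the underside, on the bench; z up.
- mouse: Black computer mouse, 100 x 58 x 30 mm, loose, to the left of the work; leave it. Origin: centre of its underside.
- cleaner: Amber glass bottle, diameter 44, 110 mm high, loose, to the right of the work; leave it standing. Origin: centre of its underside.
Not all that is in view belongs to the job. What is shaped like the part that bears objective_b_mid but pink or purple is not meant.

How it is judged (in metres and radians):
At the end, for the whole second after the job is handed in: One objective stands nose up (within 7 deg) in each bay; both mounts lie sample up in the dish, centres within 48 mm of its centre; the cell lies lengthwise in its tray, within 20 mm (across) and 22 mm (along) of the middle; all on the tray floors (within 5 mm), released, at rest (x of objective_a_mid in the frame of bay_tray between -0.019 and 0.019 m and z of objective_a_mid in the frame of bay_tray between 0.023 and 0.033 m and angle between each of objective_a_mid, objective_b_mid, mount_a_mid, mount_b_mid, cell_mid's own z axis and vertical below 0.12 rad and x of objective_b_mid in the frame of bay_tray between -0.019 and 0.019 m and z of objective_b_mid in the frame of bay_tray between 0.023 and 0.033 m and ((y of objective_a_mid in the frame of bay_tray between 0.012 and 0.052 m and y of objective_b_mid in the frame of bay_tray between -0.052 and -0.012 m) or (y of objective_a_mid in the frame of bay_tray between -0.052 and -0.012 m and y of objective_b_mid in the frame of bay_tray between 0.012 and 0.052 m)) and horizontal distance between each of mount_a_mid, mount_b_mid and dish below 0.048 m and z of mount_a_mid in the frame of dish between 0.01 and 0.02 m and z of mount_b_mid in the frame of dish between 0.01 and 0.02 m and x of cell_mid in the frame of cell_tray between -0.02 and 0.02 m and y of cell_mid in the frame of cell_tray between -0.022 and 0.022 m and z of cell_mid in the frame of cell_tray between 0.01 and 0.02 m and angle between the y axis of cell_mid and the y axis of cell_tray, either way round below 0.6 rad and linear speed of each of objective_a, objective_b, mount_a, mount_b, cell below 0.02 m/s); the robot touches nothing.
It fails at once if the mouse is shifted by more than 30 mm (distance of mouse from where it was at the start of the episode above 0.03 m).
It fails at once if the bottle is shifted by more than 30 mm or tipped (distance of cleaner from where it was at the start of the episode above 0.03 m or angle between cleaner's own z axis and vertical above 0.4 rad).
It also fails if it takes over 96 s, if anything falls off the work surface, if the arm or the gripper's body presses on something with over 40 N, if the wrist force passes 120 N, or if a joint passes its speed limit or range.

## Working session

There is one attempt and no reset: what is moved stays moved. The work goes in short steps, Python scripts to look and compute and a tool call to move; the robot and the scene stay as the last step left them, time stands still between calls to the robot, and variables do not carry over. Pictures are saved under pics/ and viewed, at most 14 in all, crops included, and the job is handed in when it is done.

Besides the shell and the picture viewer there is one more tool, called after ">>>" in YAML: its name, and indented under it one key for each argument. drive_tool: Moves the arm, as the interface text tells. Its arguments: {"type":"object","properties":{"targets":{"type":"array"},"hand":{"type":"number"},"grip_force":{"type":"number"}},"required":["targets"]}

```bash
mkdir -p pics; ls
cat > h.py <<'E'
import numpy as np, cv2
from rig import sensors, cams, ticket
def px2w(cam,d,pts,z=None,P=None):
    P=P or cams.camera_params(cam); K=np.array(P["intrinsics"]);R=np.array(P["R"]);t=np.array(P["t"]);out=[]
    for u,v in pts:
        n=cv2.undistortPoints(np.array([[[u,v]]],float),K,np.array([P["k1"],0,0,0.]))[0,0]
        ray=R.T@np.array([n[0],n[1],1]);c=-R.T@t
        if z is None: s=float(np.median(d[int(v)-1:int(v)+2,int(u)-1:int(u)+2]))
        else: s=(z-c[2])/ray[2]
        out.append(c+s*ray)
    return np.array(out)
E
python3 - <<'E'
from h import *
s=sensors.get_state();print(s)
for c in ("scene","side","wrist"):
    P=cams.camera_params(c);print(c,P)
    im,d=cams.snapshot(c);cv2.imwrite(f"pics/{c}0.png",cv2.resize(im,(800,600),interpolation=cv2.INTER_CUBIC));np.save(f"{c}0.npy",d)
E
```

```text
pics
{'clock': 0.0, 'qpos': array([-2.11302261e+00,  1.51699082e+01,  9.19784364e+01, -1.30715678e-03,
        7.29773637e+01, -2.11498181e+00]), 'joint_velocities': array([ 0.11007957, -0.0038141 , -0.06637251, -0.02018534,  0.02110087,
        0.09109238]), 'joint_torque': array([-9.59501231e-04, -5.02113855e+01, -3.56871557e+01,  7.25938403e-02,
        2.92220683e-02, -1.93505334e-04]), 'position': array([6.74310945e-01, 3.01849154e-05, 2.37405739e-01]), 'ee_rot': array([[-4.08324742e-05,  9.99997594e-01, -2.19333529e-03],
       [ 9.99999997e-01,  4.09621892e-05,  5.90956215e-05],
       [ 5.91853231e-05, -2.19333287e-03, -9.99997593e-01]]), 'wrist_force': array([-0.23002361, -0.62234719,  0.93527709]), 'wrist_torque': array([-0.01577305, -0.03101435, -0.04562566]), 'grasp_force': 0.0, 'gripper_width': 0.08814904260183704}
scene {'intrinsics': array([[363.38546207,   0.        , 259.62514809],
       [  0.        , 363.38546207, 195.47907094],
       [  0.        ,   0.        ,   1.        ]]), 'k1': -0.07810121441013933, 'R': array([[ 0.28993769,  0.95700972,  0.00827773],
   
[... 291 characters left out ...]
   0.        ,   1.        ]]), 'k1': 0.026280352779399, 'R': array([[-0.95764828, -0.28762833,  0.01340607],
       [-0.19035853,  0.5974855 , -0.77895745],
       [ 0.2160403 , -0.74851922, -0.62693347]]), 't': array([0.47200784, 0.11799334, 1.01760902])}
wrist {'intrinsics': array([[282.97009642,   0.        , 258.80643171],
       [  0.        , 282.97009642, 197.09192915],
       [  0.        ,   0.        ,   1.        ]]), 'k1': -0.0175801978842317, 'R': array([[ 9.99998689e-01,  7.79122552e-05, -1.61765173e-03],
       [ 4.96498808e-04, -9.65494393e-01,  2.60423367e-01],
       [-1.54154351e-03, -2.60423829e-01, -9.65493166e-01]]), 't': array([-0.67413563, -0.03627181,  0.38821779])}
```

View pics/scene0.png

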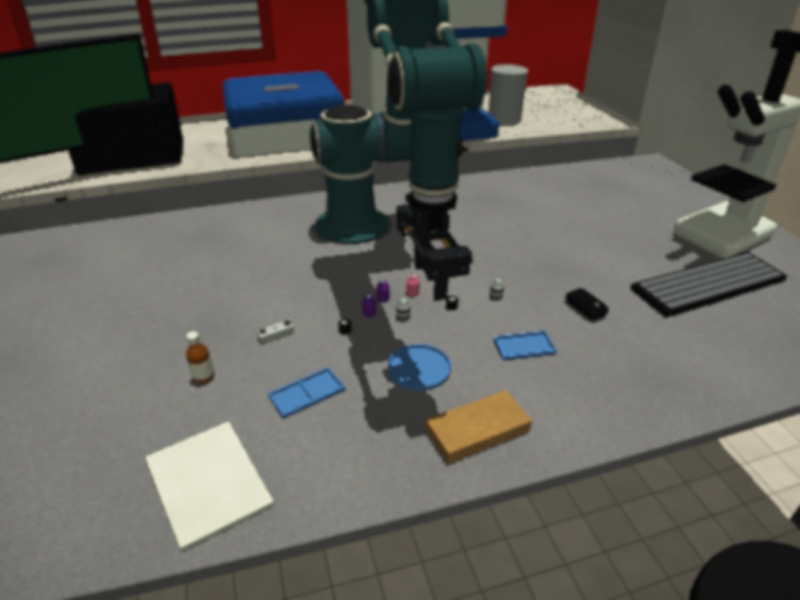

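View pics/side0.png

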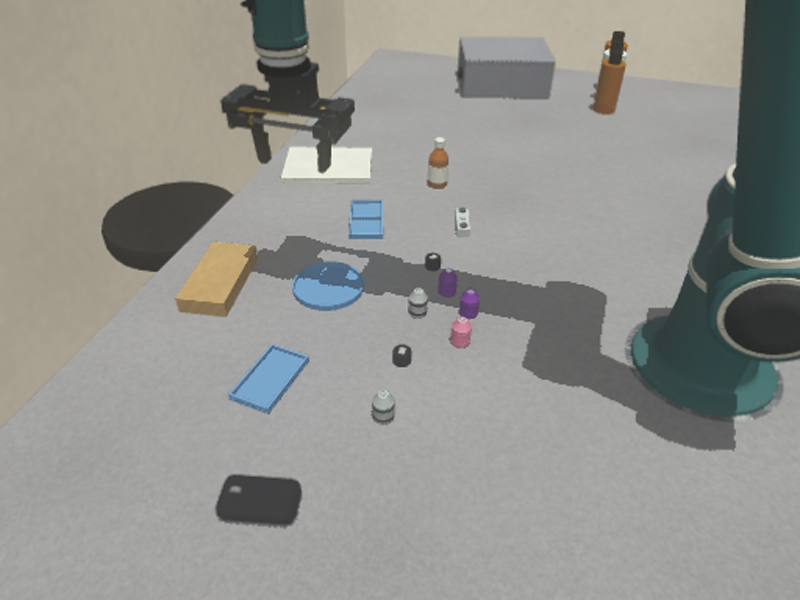

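View pics/wrist0.png

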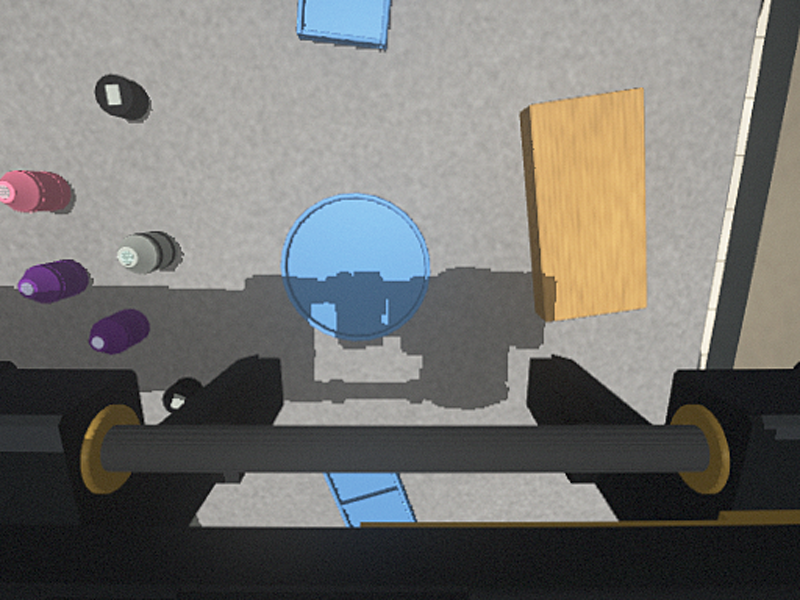

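```bash
cat >> h.py <<'E'
def S(pts): return [((u+.5)*.64-.5,(v+.5)*.64-.5) for u,v in pts]
E
python3 - <<'E'
from h import *
np.set_printoptions(precision=3,suppress=True)
q=lambda n,c,p,z: print(n,c,px2w(c,None,S(p),z)[:,:2].tolist() if 0 else px2w(c,None,S(p),z)[:,:2].round(3).tolist())
q("objs","side",[(383,392),(418,290)],.048)
q("mounts","side",[(402,348),(433,255)],.022)
q("cell screws","side",[(461,211),(463,232)],.026)
q("bay","side",[(351,200),(382,200),(383,237),(349,237)],.012)
q("ctray","side",[(271,346),(309,358),(270,411),(231,398)],.012)
q("dish","side",[(328,285)],.012)
q("purples/pink","side",[(449,269),(470,291),(462,319)],.048)
q("bottle/mouse","side",[(437,180),(260,485)],.01)
q("dish","wrist",[(357,266)],.012)
q("obj","wrist",[(127,257)],.048)
q("mount","wrist",[(113,95),(178,400)],.022)
q("purples/pink","wrist",[(97,342),(26,289),(5,190)],.048)
im,d=cams.snapshot("side")
cv2.imwrite("pics/side1.png",cv2.resize(im[115:275,140:320],(800,711)[0:1]+(600,) if 0 else (675,600),interpolation=cv2.INTER_CUBIC))
E
```

```text
objs side [[0.447, 0.25], [0.462, 0.016]]
mounts side [[0.455, 0.132], [0.471, -0.124]]
cell screws side [[0.454, -0.285], [0.434, -0.21]]
bay side [[0.692, -0.278], [0.629, -0.298], [0.583, -0.166], [0.647, -0.145]]
ctray side [[0.657, 0.18], [0.589, 0.187], [0.6, 0.301], [0.665, 0.296]]
dish side [[0.63, 0.008]]
purples/pink side [[0.426, -0.057], [0.378, -0.008], [0.376, 0.066]]
bottle/mouse side [[0.539, -0.422], [0.559, 0.414]]
dish wrist [[0.634, 0.003]]
obj wrist [[0.461, 0.016]]
mount wrist [[0.453, 0.136], [0.47, -0.117]]
purples/pink wrist [[0.425, -0.053], [0.376, -0.009], [0.377, 0.067]]
```

View pics/side1.png

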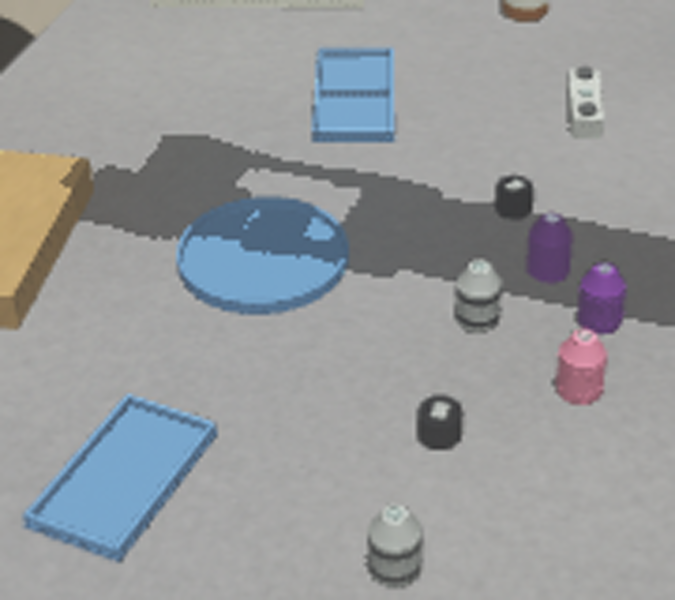

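The scene is clear: grey objectives at side-view (383,392) and (418,290), black mounts at (402,348) and (433,255), and the cell at (463,218). The distractors are pink and purple. I'll start with the far-left objective.

>>> drive_tool:
  targets:
    - [[6.25, -5.7, 2.5, 0], [6.25, -5.7, 2.5, 0], [6.25, -5.7, 2.5, 0], [6.25, -5.7, 2.5, 0], [6.25, -5.7, 2.5, 0], [6.25, -5.7, 2.5, 0], [6.25, -5.7, 2.5, 0], [6.25, -5.7, 2.5, 0], [6.25, -5.7, 2.5, 0], [6.25, -5.7, 2.5, 0]]

```text
clock: 1.45
position: [0.4481, 0.2494, 0.1392]
ee_rot: [[0.002, 1.0, 0.001], [1.0, -0.002, 0.0], [0.0, 0.001, -1.0]]
wrist_force: [-0.1, 0.2, -0.9]
gripper_width: 0.0881
grasp_force: 0.0
```

```bash
cat > look.py <<'E'
import sys
from h import *
n=sys.argv[1];s=sensors.get_state();print(s["position"].round(4),s["ee_rot"].round(3).tolist(),s["clock"])
P=cams.camera_params("wrist");im,d=cams.snapshot("wrist")
cv2.imwrite(f"pics/{n}.png",cv2.resize(im,(800,600),interpolation=cv2.INTER_CUBIC));np.savez(n,R=P["R"],t=P["t"],K=P["intrinsics"],k=P["k1"])
E
cat >> h.py <<'E'
def wpx(n,pts,z):
    f=np.load(n+".npz");return px2w("wrist",None,S(pts),z,dict(intrinsics=f["K"],k1=float(f["k"]),R=f["R"],t=f["t"]))[:,:2].round(4).tolist()
E
python3 look.py a1
python3 -c "
from h import *
print(px2w('side',None,S([(462.5,210.5),(463.5,225.5)]),.026).round(3).tolist())"
```

```text
[0.4481 0.2494 0.1392] [[0.002, 1.0, 0.001], [1.0, -0.002, 0.0], [0.0, 0.001, -1.0]] 1.45
[[0.452, -0.287, 0.026], [0.438, -0.233, 0.026]]
```

View pics/a1.png

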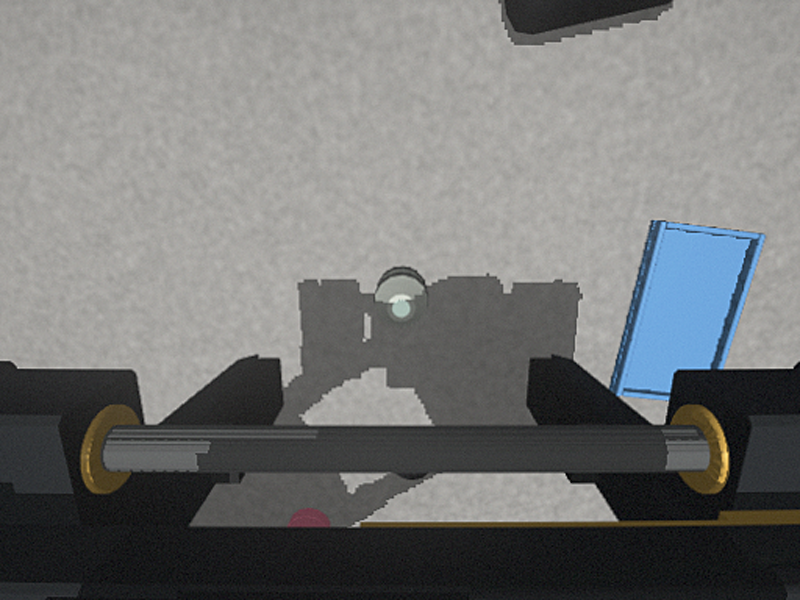

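The nose is at about (401,308) and the cell tray's top corners are at (655,221) and (765,235).

```bash
python3 -c "
from h import *
print(wpx('a1',[(401,308)],.048)); print(wpx('a1',[(655,221),(765,235),(612,395),(724,368)],.012))"
```

```text
[[0.4463, 0.2518]]
[[0.6014, 0.2968], [0.6718, 0.2885], [0.589, 0.1807], [0.6625, 0.2]]
```

>>> drive_tool:
  targets:
    - [[0.05, 0, 1.5, 0], [0.05, 0, 2.6, 0], [0.05, 0, 3.15, 0], [0.05, 0, 3.15, 0], [0.05, 0, 3.15, 0], [0.05, 0, 3.15, 0]]
  hand: 56
  grip_force: 25

```text
clock: 2.25
position: [0.4485, 0.2526, 0.0144]
ee_rot: [[0.0, 1.0, 0.003], [1.0, -0.0, 0.001], [0.001, 0.003, -1.0]]
wrist_force: [0.6, 0.4, 0.5]
gripper_width: 0.0559
grasp_force: 0.0
```

>>> drive_tool:
  targets:
    - [[0, 0, 0, 0], [0, 0, 0, 0], [0, 0, 0, 0], [0, 0, 0, 0], [0, 0, 0, 0]]
  hand: 20

```text
clock: 2.88
position: [0.447, 0.2521, 0.0131]
ee_rot: [[-0.0, 1.0, 0.0], [1.0, 0.0, 0.0], [0.0, 0.0, -1.0]]
wrist_force: [-2.8, -0.4, 6.3]
gripper_width: 0.0311
grasp_force: 25.0
```

>>> drive_tool:
  targets:
    - [[0, 0, -1.5, 0], [0, 0, -2.8, 0], [-12.6, 5.03, -2.8, 0], [-12.6, 5.03, -2.8, 0], [-12.6, 5.03, -2.8, 0], [-12.6, 5.03, -2.8, 0], [-12.6, 5.03, -2.8, 0], [-12.6, 5.03, -2.8, 0], [-12.6, 5.03, -2.8, 0], [-12.6, 5.03, -2.8, 0], [-12.6, 5.03, -2.8, 0], [-12.6, 5.03, -2.8, 0]]

```text
clock: 4.38
position: [0.6485, -0.2554, 0.1234]
ee_rot: [[0.004, 1.0, -0.0], [1.0, -0.004, -0.001], [-0.001, -0.0, -1.0]]
wrist_force: [-0.8, 1.1, -1.9]
gripper_width: 0.0306
grasp_force: 25.0
```

```bash
python3 look.py a2
```

```text
[ 0.6485 -0.2554  0.1234] [[0.004, 1.0, -0.0], [1.0, -0.004, -0.001], [-0.001, -0.0, -1.0]] 4.375
```

View pics/a2.png

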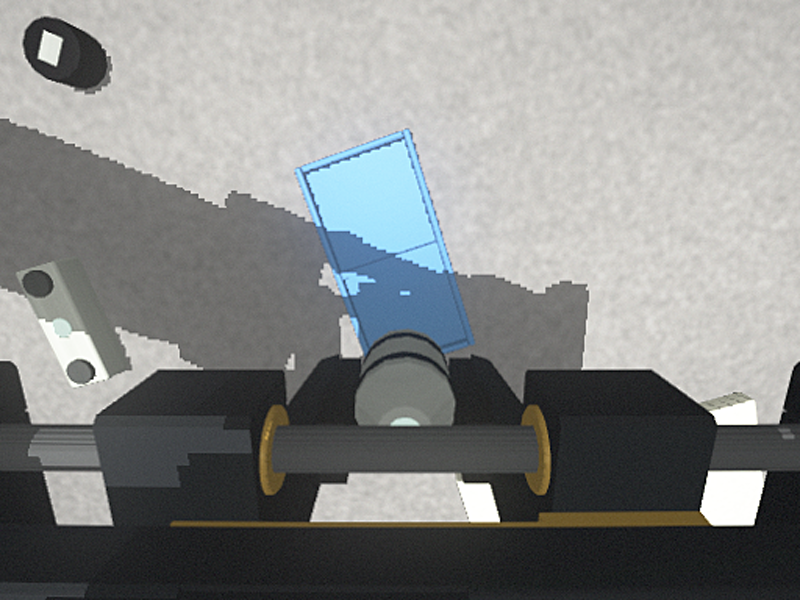

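The divided tray's corners are at (296,170), (408,130), and (471,343), and its divider runs from (340,272) to (437,242). The cell's screws are at (38,284) and (80,372), and the mount sample is at (50,48).

```bash
python3 -c "
from h import *
print(wpx('a2',[(296,170),(408,130),(471,343),(340,272),(437,242)],.012));print(wpx('a2',[(38,284),(80,372)],.026),wpx('a2',[(50,48)],.022))"
```

```text
[[0.5884, -0.1787], [0.6508, -0.1581], [0.6894, -0.281], [0.6106, -0.2364], [0.6675, -0.219]]
[[0.4404, -0.2399], [0.4541, -0.2937]] [[0.4692, -0.1186]]
```

>>> drive_tool:
  targets:
    - [[-0.13, 0, 1.2, 0], [-0.13, 0, 2.2, 0], [-0.13, 0, 2.5, 0], [-0.13, 0, 2.6, 0], [-0.13, 0, 2.67, 0], [-0.13, 0, 2.67, 0], [-0.13, 0, 2.67, 0]]

```text
clock: 5.3
position: [0.6491, -0.2576, 0.0194]
ee_rot: [[0.0, 1.0, 0.002], [1.0, -0.0, -0.001], [-0.001, 0.002, -1.0]]
wrist_force: [0.1, -0.3, -1.8]
gripper_width: 0.031
grasp_force: 25.0
```

>>> drive_tool:
  targets:
    - [[0, 0, 0, 0], [0, 0, 0, 0], [0, 0, 0, 0], [0, 0, -0.5, 0], [0, 0, -1.5, 0], [0, 0, -2.7, 0], [0, 0, -2.7, 0]]
  hand: 56

```text
clock: 6.18
position: [0.6523, -0.259, 0.1338]
ee_rot: [[0.0, 1.0, 0.011], [1.0, 0.0, -0.005], [-0.005, 0.011, -1.0]]
wrist_force: [1.1, -0.1, 0.3]
gripper_width: 0.0558
grasp_force: 0.0
```

>>> drive_tool:
  targets:
    - [[6.83, -4.66, 0, 0], [6.83, -4.66, 0, 0], [6.83, -4.66, 0, 0], [6.83, -4.66, 0, 0], [6.83, -4.66, 0, 0], [6.83, -4.66, 0, 0], [6.83, -4.66, 0, 0], [6.83, -4.66, 0, 0], [6.83, -4.66, 1.2, 0], [6.83, -4.66, 2.3, 0], [6.83, -4.66, 2.83, 0], [6.83, -4.66, 2.83, 0]]

```text
clock: 7.68
position: [0.4608, 0.0148, 0.0108]
ee_rot: [[0.002, 1.0, -0.005], [1.0, -0.002, -0.0], [-0.0, -0.005, -1.0]]
wrist_force: [0.7, -0.7, 0.1]
gripper_width: 0.056
grasp_force: 0.0
```

>>> drive_tool:
  targets:
    - [[0, 0, 0, 0], [0, 0, 0, 0], [0, 0, 0, 0], [0, 0, 0, 0], [0, 0, 0, 0]]
  hand: 20

```text
clock: 8.3
position: [0.4626, 0.0159, 0.0139]
ee_rot: [[-0.0, 1.0, 0.002], [1.0, 0.0, -0.0], [-0.0, 0.002, -1.0]]
wrist_force: [-1.2, -1.1, 6.6]
gripper_width: 0.0309
grasp_force: 25.0
```

>>> drive_tool:
  targets:
    - [[0, 0, -1.5, 0], [0, 0, -2.8, 0], [-5.32, 4.2, -2.8, 0], [-5.32, 4.2, -2.8, 0], [-5.32, 4.2, -2.8, 0], [-5.32, 4.2, -2.8, 0], [-5.32, 4.2, -2.8, 0], [-5.32, 4.2, -2.8, 0], [-5.32, 4.2, -2.8, 0], [-5.32, 4.2, -2.0, 0], [-5.32, 4.2, -1.0, 0], [-5.32, 4.2, -0.6, 0]]

```text
clock: 9.8
position: [0.6269, -0.1946, 0.0341]
ee_rot: [[-0.001, 1.0, -0.005], [1.0, 0.001, 0.002], [0.002, -0.005, -1.0]]
wrist_force: [-0.4, -0.3, -1.3]
gripper_width: 0.0307
grasp_force: 25.0
```

>>> drive_tool:
  targets:
    - [[0, 0, 0.2, 0], [0, 0, 0.35, 0], [0, 0, 0.43, 0], [0, 0, 0.43, 0], [0, 0, 0.43, 0]]

```text
clock: 10.42
position: [0.6303, -0.1971, 0.0202]
ee_rot: [[0.0, 1.0, 0.001], [1.0, -0.0, -0.0], [-0.0, 0.001, -1.0]]
wrist_force: [0.3, 0.3, -1.4]
gripper_width: 0.0305
grasp_force: 25.0
```

>>> drive_tool:
  targets:
    - [[0, 0, 0, 0], [0, 0, 0, 0], [0, 0, 0, 0], [0, 0, -0.5, 0], [0, 0, -1.5, 0], [0, 0, -2.7, 0], [0, 0, -2.7, 0]]
  hand: 56

```text
clock: 11.3
position: [0.634, -0.1983, 0.1351]
ee_rot: [[0.0, 1.0, 0.011], [1.0, -0.0, -0.004], [-0.004, 0.011, -1.0]]
wrist_force: [0.4, -0.2, 0.7]
gripper_width: 0.0557
grasp_force: 0.0
```

>>> drive_tool:
  targets:
    - [[1.94, -4.0, 0, 0], [1.94, -4.0, 0, 0], [1.94, -4.0, 0, 0], [1.94, -4.0, 0, 0], [1.94, -4.0, 0, 0], [1.94, -4.0, 1.3, 0], [1.94, -4.0, 2.3, 0], [1.94, -4.0, 2.8, 0], [1.94, -4.0, 3.0, 0], [1.94, -4.0, 3.0, 0], [1.94, -4.0, 3.0, 0]]

```text
clock: 12.68
position: [0.4713, -0.1197, 0.0086]
ee_rot: [[0.0, 1.0, 0.002], [1.0, -0.0, -0.001], [-0.001, 0.002, -1.0]]
wrist_force: [-0.9, 0.3, 0.5]
gripper_width: 0.0562
grasp_force: 0.0
```

>>> drive_tool:
  targets:
    - [[0, 0, 0, 0], [0, 0, 0, 0], [0, 0, 0, 0], [0, 0, 0, 0], [0, 0, 0, 0]]
  hand: 20
  grip_force: 15

```text
clock: 13.3
position: [0.47, -0.1193, 0.0079]
ee_rot: [[-0.0, 1.0, 0.0], [1.0, 0.0, -0.0], [-0.0, 0.0, -1.0]]
wrist_force: [-2.1, -0.3, 4.8]
gripper_width: 0.0295
grasp_force: 15.0
```

>>> drive_tool:
  targets:
    - [[0, 0, -1.3, 0], [0, 0, -2.3, 0], [2.5, 4.06, -2.3, 0], [2.5, 4.06, -2.3, 0], [2.5, 4.06, -2.3, 0], [2.5, 4.06, -2.3, 0], [2.5, 4.06, -2.3, 0], [2.5, 4.06, -1.2, 0], [2.5, 4.06, -0.5, 0], [2.5, 4.06, -0.2, 0], [2.5, 4.06, -0.12, 0], [2.5, 4.06, -0.12, 0]]

```text
clock: 14.8
position: [0.6328, -0.0196, 0.0134]
ee_rot: [[0.001, 1.0, 0.002], [1.0, -0.001, -0.0], [-0.0, 0.002, -1.0]]
wrist_force: [-0.8, -0.8, -0.5]
gripper_width: 0.0294
grasp_force: 15.0
```

>>> drive_tool:
  targets:
    - [[0, 0, 0, 0], [0, 0, 0, 0], [0, 0, 0, 0], [0, 0, -0.5, 0], [0, 0, -1.5, 0], [0, 0, -2.7, 0], [0, 0, -2.7, 0]]
  hand: 50

```text
clock: 15.68
position: [0.6366, -0.0194, 0.1275]
ee_rot: [[-0.0, 1.0, 0.012], [1.0, 0.0, -0.001], [-0.001, 0.012, -1.0]]
wrist_force: [0.4, 0.2, 0.3]
gripper_width: 0.0503
grasp_force: 0.0
```

>>> drive_tool:
  targets:
    - [[3.83, -4.45, 0, 0], [3.83, -4.45, 0, 0], [3.83, -4.45, 0, 0], [3.83, -4.45, 0, 0], [3.83, -4.45, 0, 0], [3.83, -4.45, 0, 0], [3.83, -4.45, 1.3, 0], [3.83, -4.45, 2.2, 0], [3.83, -4.45, 2.6, 0], [3.83, -4.45, 2.82, 0], [3.83, -4.45, 2.82, 0], [3.83, -4.45, 2.82, 0]]

```text
clock: 17.18
position: [0.4555, 0.1342, 0.0087]
ee_rot: [[0.0, 1.0, 0.002], [1.0, -0.0, 0.001], [0.001, 0.002, -1.0]]
wrist_force: [-0.3, -0.1, 0.5]
gripper_width: 0.0501
grasp_force: 0.0
```

>>> drive_tool:
  targets:
    - [[0, 0, 0, 0], [0, 0, 0, 0], [0, 0, 0, 0], [0, 0, 0, 0], [0, 0, 0, 0]]
  hand: 20

```text
clock: 17.8
position: [0.4545, 0.1342, 0.0081]
ee_rot: [[-0.0, 1.0, 0.001], [1.0, 0.0, 0.0], [0.0, 0.001, -1.0]]
wrist_force: [-1.7, -0.1, 5.9]
gripper_width: 0.0291
grasp_force: 15.0
```

>>> drive_tool:
  targets:
    - [[0, 0, -1.3, 0], [0, 0, -2.3, 0], [-2.65, 4.45, -2.3, 0], [-2.65, 4.45, -2.3, 0], [-2.65, 4.45, -2.3, 0], [-2.65, 4.45, -2.3, 0], [-2.65, 4.45, -2.3, 0], [-2.65, 4.45, -1.2, 0], [-2.65, 4.45, -0.5, 0], [-2.65, 4.45, -0.2, 0], [-2.65, 4.45, -0.12, 0], [-2.65, 4.45, -0.12, 0]]

```text
clock: 19.3
position: [0.6327, 0.0284, 0.0133]
ee_rot: [[-0.0, 1.0, 0.002], [1.0, 0.0, 0.0], [0.0, 0.002, -1.0]]
wrist_force: [-0.2, 0.6, -0.3]
gripper_width: 0.0292
grasp_force: 15.0
```

>>> drive_tool:
  targets:
    - [[0, 0, 0, 0], [0, 0, 0, 0], [0, 0, 0, 0], [0, 0, -0.5, 0], [0, 0, -1.5, 0], [0, 0, -2.7, 0], [0, 0, -2.7, 0]]
  hand: 50

```text
clock: 20.18
position: [0.6367, 0.028, 0.1275]
ee_rot: [[0.0, 1.0, 0.012], [1.0, -0.0, 0.0], [0.0, 0.012, -1.0]]
wrist_force: [0.5, 0.6, -0.2]
gripper_width: 0.0502
grasp_force: 0.0
```

>>> drive_tool:
  targets:
    - [[-7.33, -4.63, 0, -1.8], [-7.33, -4.63, 0, -1.8], [-7.33, -4.63, 0, -1.8], [-7.33, -4.63, 0, -1.8], [-7.33, -4.63, 0, -1.8], [-7.33, -4.63, 0, -1.8], [-7.33, -4.63, 0, -1.8], [-7.33, -4.63, 0, -1.8], [-7.33, -4.63, 0, -1.8]]

```text
clock: 21.3
position: [0.4476, -0.2641, 0.1203]
ee_rot: [[-0.25, 0.968, -0.0], [0.968, 0.25, 0.0], [0.0, 0.0, -1.0]]
wrist_force: [0.5, -0.3, 0.2]
gripper_width: 0.0498
grasp_force: 0.0
```

```bash
python3 look.py a3
```

```text
[ 0.4476 -0.2641  0.1203] [[-0.25, 0.968, -0.0], [0.968, 0.25, 0.0], [0.0, 0.0, -1.0]] 21.3
```

View pics/a3.png

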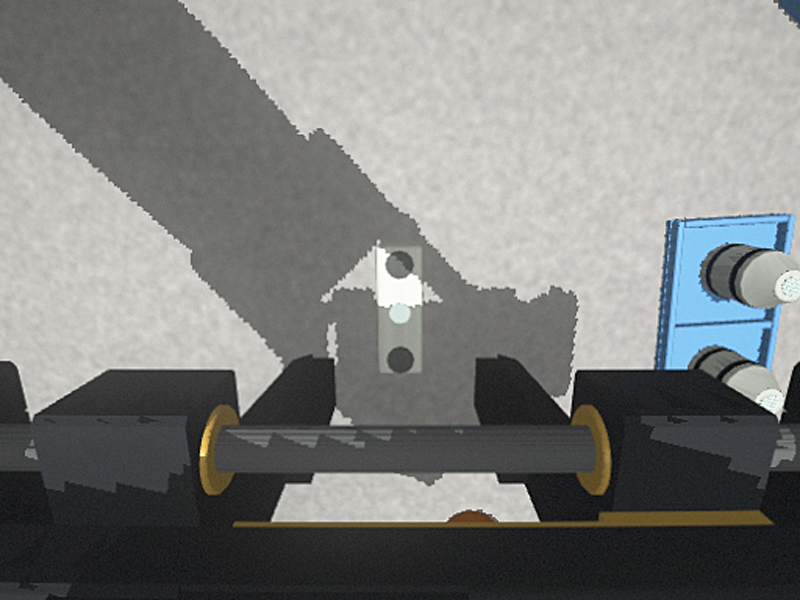

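Both objectives stand in their bays. The cell is aligned between the fingers, with its screws at (399,264) and (400,359).

```bash
python3 -c "
from h import *
a=np.array(wpx('a3',[(399,264),(400,359)],.026));print(a,a.mean(0));d=a.mean(0)-[.447,-.265];x=np.array([-.25,.968]);y=np.array([.968,.25]);print(d@x/.04,d@y/.04)"
```

```text
[[ 0.438  -0.2393]
 [ 0.4523 -0.293 ]] [ 0.44515 -0.26615]
-0.016267499999999508 -0.051957500000000344
```

>>> drive_tool:
  targets:
    - [[0, -0.03, 1.3, 0], [0, -0.03, 2.2, 0], [0, -0.03, 2.6, 0], [0, -0.03, 2.75, 0], [0, -0.03, 2.75, 0], [0, -0.03, 2.75, 0]]

```text
clock: 22.1
position: [0.4471, -0.2662, 0.0117]
ee_rot: [[-0.249, 0.969, 0.002], [0.969, 0.249, -0.002], [-0.002, 0.002, -1.0]]
wrist_force: [0.8, -0.3, -0.5]
gripper_width: 0.0498
grasp_force: 0.0
```

>>> drive_tool:
  targets:
    - [[0, 0, 0, 0], [0, 0, 0, 0], [0, 0, 0, 0], [0, 0, 0, 0], [0, 0, 0, 0], [0, 0, -1.2, 0], [0, 0, -2.6, 0], [0, 0, -2.6, 0]]
  hand: 16
  grip_force: 25

```text
clock: 23.1
position: [0.4492, -0.2676, 0.1189]
ee_rot: [[-0.249, 0.969, 0.008], [0.969, 0.249, -0.005], [-0.007, 0.007, -1.0]]
wrist_force: [0.5, -1.4, -1.9]
gripper_width: 0.0254
grasp_force: 25.0
```

>>> drive_tool:
  targets:
    - [[11.09, 7.6, 0, 2.55], [11.09, 7.6, 0, 2.55], [11.09, 7.6, 0, 2.55], [11.09, 7.6, 0, 2.55], [11.09, 7.6, 0, 2.55], [11.09, 7.6, 0, 2.55], [11.09, 7.6, 0, 2.55], [11.09, 7.6, 0, 2.55], [11.09, 7.6, 0, 2.55], [11.09, 7.6, 0, 2.55], [11.09, 7.6, 0, 2.55], [11.09, 7.6, 0, 2.55]]

```text
clock: 24.6
position: [0.6289, 0.2382, 0.113]
ee_rot: [[0.106, 0.994, -0.002], [0.994, -0.106, -0.001], [-0.001, -0.002, -1.0]]
wrist_force: [0.1, 0.3, -1.1]
gripper_width: 0.0255
grasp_force: 25.0
```

```bash
python3 look.py a4
```

```text
[0.6289 0.2382 0.113 ] [[0.106, 0.994, -0.002], [0.994, -0.106, -0.001], [-0.001, -0.002, -1.0]] 24.6
```

View pics/a4.png

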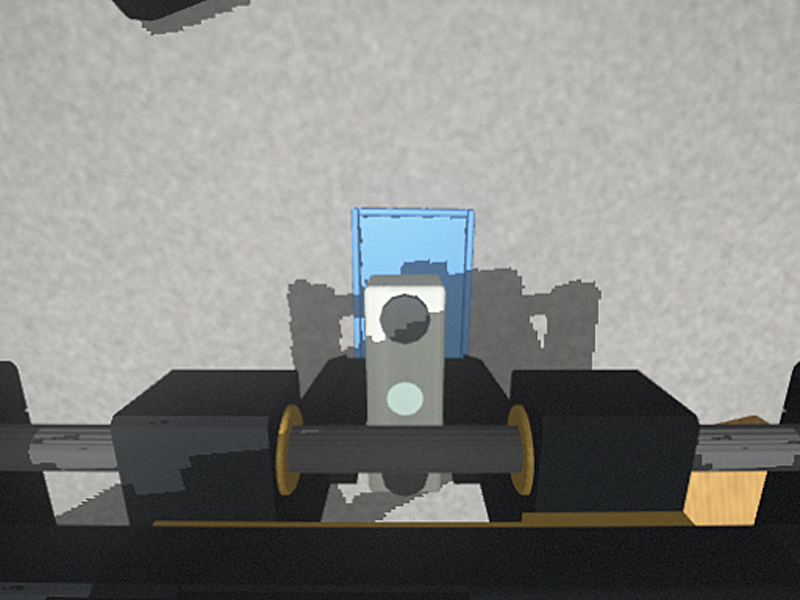

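The cell is held aligned with its tray. The tray's far corners are at (353,209) and (474,211).

```bash
python3 -c "
from h import *
a=np.array(wpx('a4',[(353,209),(474,211)],.012));m=a.mean(0);x=np.array([.106,.994]);y=np.array([.994,-.106]);c=m-.059*x;d=c-[.6289,.2382];print(a,c,d@x/.04,d@y/.04)"
```

```text
[[0.6068 0.2964]
 [0.6723 0.2884]] [0.633296 0.233754] -0.09883369999999995 0.12102250000000166
```

>>> drive_tool:
  targets:
    - [[-0.1, 0.1, 1.0, 0], [-0.1, 0.1, 1.9, 0], [-0.1, 0.1, 2.25, 0], [-0.1, 0.1, 2.4, 0], [-0.1, 0.1, 2.46, 0], [-0.1, 0.1, 2.46, 0], [-0.1, 0.1, 2.46, 0]]

```text
clock: 25.52
position: [0.6344, 0.2357, 0.0172]
ee_rot: [[0.104, 0.995, 0.002], [0.995, -0.104, 0.001], [0.001, 0.002, -1.0]]
wrist_force: [-0.2, -0.7, -1.2]
gripper_width: 0.0258
grasp_force: 25.0
```

>>> drive_tool:
  targets:
    - [[0, 0, 0, 0], [0, 0, 0, 0], [0, 0, 0, 0], [0, 0, -0.5, 0], [0, 0, -1.5, 0], [0, 0, -2.7, 0], [0, 0, -4, 0], [0, 0, -4, 0], [0, 0, -4, 0], [0, 0, -4, 0]]
  hand: 50

```text
clock: 26.78
position: [0.6323, 0.235, 0.1742]
ee_rot: [[0.104, 0.995, -0.003], [0.995, -0.105, -0.001], [-0.001, -0.003, -1.0]]
wrist_force: [0.6, 0.1, -0.2]
gripper_width: 0.05
grasp_force: 0.0
```

Run:
```python
from h import *
im,d=cams.snapshot("side")
cv2.imwrite("pics/end.png",cv2.resize(im[100:345,130:330],(490,600),interpolation=cv2.INTER_CUBIC))
```

```text
(no output)
```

View pics/end.png

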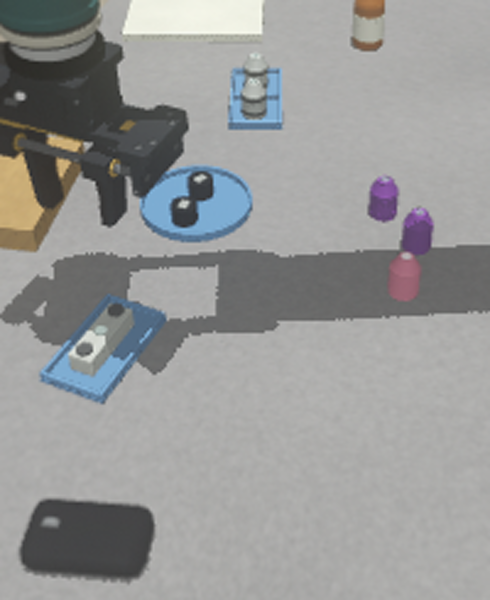

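The picture shows everything in place: the objectives are upright in both bays at (255,70) and (254,97), the mounts are in the dish at (185,210) and (201,185), and the cell is in its tray at (100,335). The gripper is clear, so I'm handing in.

```bash
python3 -c "
from rig import ticket
print(ticket.finish_job())"
```

```text
the job is handed in; nothing more can be done
None
```

I handed the job in at about 27 s on the clock: both objectives stand nose up in their bays, both mounts are in the dish sample up, and the cell lies lengthwise in its tray, all confirmed in the last camera view, but no verdict came back.

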